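# Check sprung tweezers on the tip-gap gauge

## Task

Press the gauge's green start button fully down and let it come up again, then take the tweezers off their wooden rest by the blue grips and hold them level just above the gauge's white window, pointing the same way as its two red lines and with one tip over each line. Squeeze them so that the tip gap equals the spacing of the lines (12 mm), and keep that gap steady for the reading: finish still holding the tweezers there, touching nothing else with them. Leave the loupe, the tin, the dial and the tape roll where they are.

Things in the scene. Friction and masses are not known exactly. Their poses are not given: they have to be found in the camera images.
- gauge: tip-gap gauge, a low white instrument fixed to the bench, 104 (x) x 114 (y) x 15 mm high; origin under its centre; x points from its front edge to its back, away from the robot at yaw 0. The white window lies at the front, the green button at the back right, a dark blank display at the back left
- window (a point): centre of the gauge's white window (44 x 50 mm), on its surface 16 mm above the bench, 26 mm in front of the gauge's centre. Axes are the gauge's. Two red lines run along x, at y = +6 and y = -6 mm (12 mm apart, 40 mm long)
- start_button (a joint): travel of the green push button in m: 0 up, 0.006 fully down; a spring brings it up, about 5 N to press fully; it moves straight down
- start_button_top (a point): centre of the top face of the green button (round, 26 mm across); moves down with it; 24 mm behind and 30 mm to the right (-y) of the gauge's centre. The button in its black housing stands up above the gauge
- rest: wooden rest fixed to the bench, 176 (x) x 70 (y) mm plate 8 mm thick; origin under its centre. A saddle at its rear end (x = -74 mm) has 8 mm high cheeks beside the heel of the tweezers and a cross bar under the tips lies at x = +46 mm (62 mm wide, top 43 mm above the bench). Between them there is nothing above the plate, so fingers can reach down on either side of the legs
- tweezers: steel sprung tweezers with blue grips, loose, 152 mm long, 10 mm high, 70 g, lying level on the rest, tips to its +x. Origin at the centre between the blue grips, half-way up (45 mm above the bench at the start); x towards the tips, y left, z up. The tips are about 52 mm ahead of the origin, the heel 88 to 100 mm behind it. The flat blue grips are 42 mm long (x = -21 to +21 mm), 11 mm high
- leg_left (a joint): closing angle of the left leg, hinged at the heel 88 mm behind the tweezers' origin: 0 open, about 0.071 at the 12 mm gap if both legs close alike, 0.112 shut. Outer width over the grips at the origin: 37 mm open (tip gap 32 mm), 24 mm at the 12 mm gap, 17 mm shut; 1 mm of width is 1.6 mm of tip gap. The spring pushes each grip out with 1.5 N open, 6 N at the 12 mm gap
- leg_right (a joint): the same for the right leg
- tip_left (a point): inner edge of the left (+y) tip of the tweezers, half-way up
- tip_right (a point): inner edge of the right (-y) tip of the tweezers, half-way up; the tip gap is its distance from the left one
- bench_front (a point): a point on the bare bench in front of the work. To the right of it, beware of the fixed stereo microscope: its head hangs at x = 0.21 to 0.35, y = -0.15 to 0 m (world), up to 0.24 m above the bench; a boom leads from it to its column at x = 0.415, y = -0.43, 0.31 m high. Coming from the right, pass above it (fingertips at 0.36 m) or go round it
- loupe_1: black loupe, 34 mm across, 28 mm high, loose on the bench behind the work; origin under its centre
- tin_a: small round white tin with a dark top, 49 mm across, 18 mm high, loose behind the work; origin under its centre
- dial_plate: round pale grey dial with hands, 32 mm across, 9 mm high, loose on the robot's side of the work; origin under its centre
- tape_roll: roll of cream tape, 60 mm across, 12 mm high, loose on the left; origin under its centre
Mind the look-alikes: they are no part of the job. There is more than one size of the tweezers; the one meant has the size given above.

How it is judged (in metres and radians):
On the way, in this order (a step that is already met when the one before it is completed fails the run):
1. the start button is pressed fully down (value of joint start_button above 0.0048 m), for 0.05 s.
2. the start button has come up again (value of joint start_button below 0.001 m), for 0.1 s.
3. the tweezers are lifted off the rest in the gripper (height (world z) of tweezers above 0.052 m and contact force between tweezers and rest below 0.2 N and contact force between the fingers and tweezers above 1 N), for 0.2 s.
At the end, for the whole second after the job is handed in: Gripper holds the tweezers still, level (0.3 rad), along the lines (0.35 rad), clear of gauge and rest; tip gap 12 mm +-2.5; each tip over its own line within 6 mm, within 18 mm of the window centre along the lines, 4 to 36 mm above the window; button up (distance between tip_left and tip_right between 0.0095 and 0.0145 m and x of tip_left in the frame of window between -0.018 and 0.018 m and y of tip_left in the frame of window between 0 and 0.012 m and z of tip_left in the frame of window between 0.004 and 0.036 m and x of tip_right in the frame of window between -0.018 and 0.018 m and y of tip_right in the frame of window between -0.012 and 0 m and z of tip_right in the frame of window between 0.004 and 0.036 m and angle between the x axis of tweezers and the x axis of gauge, either way round below 0.35 rad and angle between tweezers's own z axis and vertical below 0.3 rad and contact force between the fingers and tweezers above 1 N and contact force between tweezers and gauge below 0.2 N and contact force between tweezers and rest below 0.2 N and linear speed of tweezers below 0.02 m/s and angular speed of tweezers below 0.3 rad/s and value of joint start_button below 0.001 m); the arm keeps its last pose, push and grip.
It fails at once if the loupe is pushed aside (more than 20 mm) (distance of loupe_1 from where it was at the start of the episode above 0.02 m).
It fails at once if the tin is pushed aside (more than 20 mm) (distance of tin_a from where it was at the start of the episode above 0.02 m).
It fails at once if the dial is pushed aside (more than 20 mm) (distance of dial_plate from where it was at the start of the episode above 0.02 m).
It fails at once if the tape roll is pushed aside (more than 20 mm) (distance of tape_roll from where it was at the start of the episode above 0.02 m).
It also fails if it takes over 64 s, if anything falls off the work surface, if the arm or the gripper's body presses on something with over 40 N, if the wrist force passes 120 N, or if a joint passes its speed limit or range.

## Robot

A 6-joint arm with a two-finger parallel gripper is mounted at the origin on a cart in front of the work surface, level with it; the furniture and walls round the work are solid. World frame = base frame: x ahead of the robot, y to its left, z up, the work surface at z = 0. Lengths are in m, angles in degrees, forces in N, time in s.
With the tool pointing down it reaches from about 0.25 to 0.725 m from the base axis. Payload 9.7 kg.
Tool frame: the origin (TCP) lies between the finger pads; the fingertips stand 11 mm ahead of it and the grasp point (between the pads) lies 8 mm behind it; y points along the fingers, x is the direction in which the jaws open and shut, and the axes are right-handed (so a half turn about y gives the same grasp; the last joint's range is limited). The gripper opens to 85 mm and grips with 20 to 120 N. Pads are 22 mm wide; open, the fingers measure 114 mm over their backs; the gripper's body (76 mm by 85 mm) begins 54 mm behind the grasp point. The pads swing forward as they close: fully open they stand 13 mm farther back than shut.
Start: joints at [76.547, 4.979, 10.078, 95.1, 0, 90], TCP at [0.128, 0.535, 0.242] pointing down, gripper open.
Joint ranges: [-179.16, 179.16], [-48.56, 103.87], [-65.8, 70.77], [-126.05, 130.52], [-82.76, 87.17], [-180, 180]. Speed limits (degrees/s): [127.2, 127.2, 147.25, 180, 180, 180].

## Interface

Orientations are given as [roll, pitch, yaw] about the fixed x, y, z axes, in that order (R = Rz(yaw) Ry(pitch) Rx(roll)).
In Python, from workcell import bot, vision gives the robot as it stands. The module is installed in compiled form; this text tells all that it offers.
- The arm moves only by the shell command python3 -m crank 'ROWS' [OPENING] [FORCE]. ROWS is text: rows parted by semicolons, each of 6 numbers parted by spaces: the shift along the tool's x, y, z in m, then the turn, a rotation vector about the tool's x, y, z in rad. A call has 1 to 8 rows; each row is the pose to reach, as a shift and turn from the pose commanded when the call began, along the tool's axes at that moment; what a row does not reach only later rows make up. A row lasts 1/10 s, in which the tool goes at most 50 mm and 8.59 degrees, less where a joint would pass 70% of its speed; a pose out of reach is approached as far as the arm can. A call with a gripper value outside its range is refused whole. OPENING is the gripper's target within -1 to 1 (shut at 1, half-way at 0, fully open at -1), set as the call begins (- or left out, the last holds). The fingers move at their own pace and stop on an object; FORCE is the grip in N (left out, the last holds). Time passes only in rows, so rows that repeat a pose let the fingers close. It gives the time, the measured TCP pose, the force and the opening at its end, in the units of the state.
- bot.get_obs(): the state, without advancing time (a new reading comes with each control period).
- vision.camera(name): name is "side" or "top" or "wrist"; returns the picture (480x640x3 uint8, red, green, blue); there is no depth.
- vision.get_calibration(name): a dict with "fx", "fy", "cx", "cy" (pixels), "rvec" (rotation vector, rad) and "tvec" (3), from world to camera coordinates, as OpenCV has them. Camera axes: x right, y down, z forward; pixel columns grow to the right and rows downward; lengths in m; the calibration is good to about 2 mm. A picture is of the moment at which its call begins: read the wrist's pose just before it. get_calibration takes no time and is no camera call; for the wrist camera it gives the pose at the moment of the call.
- bot.job_done(): hands the job in, once; it reports no verdict.
The state is a dict: "time": time; "q": joint angles; "qd": joint speeds; "joint_efforts": joint torques, N m; "ee_pos": TCP position; "tcp_rot": TCP orientation; "wrist_force": force on the tool from outside, world axes, zero at the start; "torque": the same for the moment, N m; "opening": finger opening in m.
Only numpy, scipy, OpenCV 4.12 (cv2) and the standard library are available. Lean on these libraries where they do the work, as an engineer would, in place of code of your own. Each camera call takes 0.05 s, during which the arm holds its last target. There are 200 camera calls.

## Working session

There is one attempt and no reset: what is moved stays moved. The work goes in short steps, Python scripts to look and compute and a shell command to move; the robot and the scene stay as the last step left them, time stands still between calls to the robot, and variables do not carry over. Pictures are saved under pics/ and viewed, about 8 in all and at most 12, crops included, and the job is handed in when it is done.

```bash
mkdir -p pics; cat > h.py <<'E'
import numpy as np, cv2
from scipy.spatial.transform import Rotation as R
from workcell import bot, vision
def pic(cam,name):
    im=vision.camera(cam); cv2.imwrite(f'pics/{name}.png',im[:,:,::-1]); return im
def ray(c,uv,z):
    """pixel -> world point at height z"""
    M=cv2.Rodrigues(np.array(c['rvec'],float))[0]; t=np.array(c['tvec'],float).ravel()
    d=M.T@np.array([(uv[0]-c['cx'])/c['fx'],(uv[1]-c['cy'])/c['fy'],1]); o=-M.T@t
    return o+d*(z-o[2])/d[2]
def proj(c,p):
    M=cv2.Rodrigues(np.array(c['rvec'],float))[0]; q=M@np.array(p)+np.array(c['tvec'],float).ravel()
    return q[0]/q[2]*c['fx']+c['cx'],q[1]/q[2]*c['fy']+c['cy']
def toolrot():
    return R.from_euler('xyz',bot.get_obs()['tcp_rot'],degrees=True)
def rel(p):
    o=bot.get_obs(); return toolrot().inv().apply(np.array(p)-np.array(o['ee_pos']))
E
python3 - <<'E'
from h import *
print(bot.get_obs()); print(toolrot().as_matrix().round(3))
for n in('top','side'):
    pic(n,n+'0'); print(n,vision.get_calibration(n))
E
```

```text
{'time': 0.0, 'q': array([ 7.65498962e+01,  5.01168466e+00,  1.00334794e+01,  9.50994516e+01,
       -6.68187758e-05,  8.99985670e+01]), 'qd': array([-0.03155847,  0.03797822, -0.01314476, -0.01945955, -0.09779502,
       -0.05995697]), 'joint_efforts': array([-8.60279906e-04, -5.20385957e+01,  4.64806831e+01,  1.63493404e-02,
       -1.15898447e-04, -3.34288224e-06]), 'ee_pos': array([0.12787856, 0.53470209, 0.24156872]), 'tcp_rot': array([-9.00000649e+01,  7.76569273e-02,  7.65513291e+01]), 'wrist_force': array([-0.67750087,  0.72803394,  0.3711666 ]), 'torque': array([ 0.01204029, -0.00036209, -0.05249304]), 'opening': 0.08554346765130709}
[[ 0.233 -0.    -0.973]
 [ 0.973 -0.001  0.233]
 [-0.001 -1.    -0.   ]]
top {'fx': 483.8557708644229, 'fy': 483.8557708644229, 'cx': 313.8778195232637, 'cy': 239.76682576302787, 'rvec': array([ 2.17317579, -2.15660924,  0.14103946]), 'tvec': array([0.18303524, 0.54530128, 0.85540691])}
side {'fx': 591.63074841932, 'fy': 591.63074841932, 'cx': 311.6682384063092, 'cy': 243.64572318922387, 'rvec': array([ 2.25989389, -0.25655836,  0.12418233]), 'tvec': array([-0.48704907,  0.23825246,  0.8515018 ])}
```

View pics/top0.png

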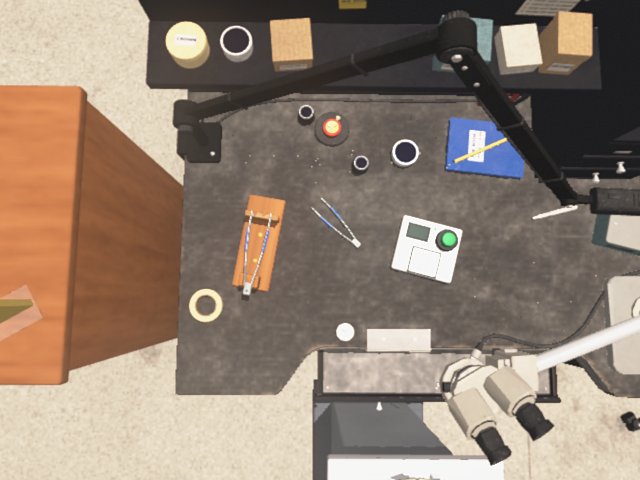

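View pics/side0.png

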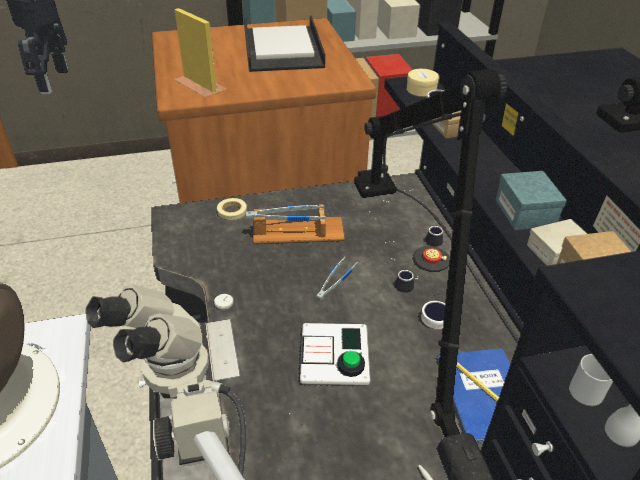

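```bash
python3 - <<'E'
from h import *
im=cv2.imread('pics/top0.png')
a=cv2.resize(im[190:305,225:295],None,fx=5,fy=5,interpolation=cv2.INTER_CUBIC)
b=cv2.resize(im[205:295,385:475],None,fx=5,fy=5,interpolation=cv2.INTER_CUBIC)
o=np.zeros((575,800,3),np.uint8); o[:575,:350]=a; o[:450,350:800]=b
cv2.imwrite('pics/crop1.png',o)
c=vision.get_calibration('top')
for n,uv,z in[('restFL',(250,196),.008),('gauge',(427,249),.015),('button',(448,240),.03),('tcp?',(0,0),0),('loupe',(361,160),.028),('dial',(345,331),.009),('tape',(206,305),.012),('tin',(405,152),.018)]: print(n,ray(c,uv,z).round(3))
print(proj(c,(0.128,.535,.242)),proj(c,(0,0,0)))
M=cv2.Rodrigues(c['rvec'])[0]; print(-M.T@c['tvec'])
E
```

```text
restFL [0.629 0.309 0.008]
gauge [ 0.53  -0.024  0.015]
button [ 0.546 -0.06   0.03 ]
tcp? [1.026 0.819 0.   ]
loupe [0.696 0.1   0.028]
dial [0.378 0.129 0.009]
tape [0.424 0.385 0.012]
tin [0.715 0.014 0.018]
(np.float64(44.17001867383567), np.float64(537.8853063350921)) (np.float64(417.41060252835393), np.float64(548.2132101254061))
[0.43826697 0.19636674 0.91210665]
```

View pics/crop1.png

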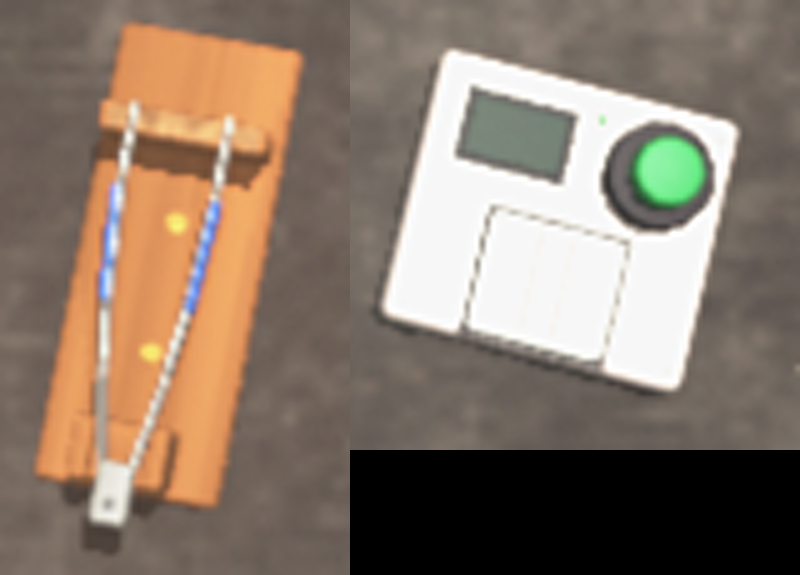

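```bash
python3 - <<'E'
from h import *
c=vision.get_calibration('top')
G=lambda x,y,z: ray(c,(385+(x-350)/5-.4,205+y/5-.4),z)
T=lambda x,y,z: ray(c,(225+x/5-.4,190+y/5-.4),z)
g=np.array([G(*p,.015) for p in[(443,50),(738,124),(680,390),(380,312)]]); print('gauge',g.round(4),g.mean(0))
x=(g[0]+g[1]-g[2]-g[3]); y=(g[0]+g[3]-g[1]-g[2]); print(np.degrees([np.arctan2(x[1],x[0]),np.arctan2(-y[0],y[1])]),np.linalg.norm(x)/2,np.linalg.norm(y)/2)
for z in(.025,.03,.035): print('btn',G(671,172,z))
w=np.array([G(*p,.016) for p in[(491,206),(629,241),(604,362),(466,330)]]); print('win',w.mean(0))
r=np.array([T(*p,.008) for p in[(122,24),(302,52),(217,507),(37,475)]]); print('rest',r.mean(0))
x=(r[0]+r[1]-r[2]-r[3]); y=(r[0]+r[3]-r[1]-r[2]); print(np.degrees([np.arctan2(x[1],x[0]),np.arctan2(-y[0],y[1])]),np.linalg.norm(x)/2,np.linalg.norm(y)/2)
gl=T(110,242,.05); gr=T(202,256,.05);tl=T(134,105,.05);tr=T(229,120,.05);h=T(112,488,.05)
print('grips',gl,gr,(gl+gr)/2,'tips',tl,tr,(tl+tr)/2,'heel',h,np.linalg.norm(gl-gr),np.linalg.norm(tl-tr))
d=(tl+tr)/2-h; print('yaw',np.degrees(np.arctan2(d[1],d[0])),np.linalg.norm(d))
E
```

```text
gauge [[ 0.595   0.0192  0.015 ]
 [ 0.5678 -0.0915  0.015 ]
 [ 0.468  -0.067   0.015 ]
 [ 0.4961  0.0441  0.015 ]] [ 0.53172533 -0.02380969  0.015     ]
[-13.98216978 -13.99610169] 0.10238644471041561 0.11426433947780487
btn [ 0.54818091 -0.06285367  0.025     ]
btn [ 0.5475614  -0.06139262  0.03      ]
btn [ 0.5469419  -0.05993158  0.035     ]
win [ 0.50671963 -0.01828213  0.016     ]
rest [0.54164937 0.2907919  0.008     ]
[-9.39149834 -9.02795541] 0.17387121577963227 0.06862800168138622
grips [0.54385455 0.30802098 0.05      ] [0.53907494 0.27497841 0.05      ] [0.54146474 0.29149969 0.05      ] tips [0.59375195 0.30054151 0.05      ] [0.58856985 0.26618357 0.05      ] [0.5911609  0.28336254 0.05      ] heel [0.45607811 0.30525021 0.05      ] 0.03338646690613601 0.03474654346887103
yaw -9.20373522213057 0.13684455062296325
```

```bash
python3 -m crank '-.015 .002 -.017 0 0 0;-.04 .006 -.046 0 0 0;-.07 .01 -.08 0 0 0;-.1 .015 -.114 0 0 0;-.13 .02 -.148 0 0 0;-.16 .025 -.182 0 0 0;-.19 .03 -.217 0 0 0;-.22 .035 -.251 0 0 0' 1 40
python3 -m crank '-.03 .005 -.034 0 0 0;-.06 .01 -.068 0 0 0;-.09 .015 -.102 0 0 0;-.12 .02 -.137 0 0 0;-.15 .025 -.171 0 0 0;-.18 .03 -.205 0 0 0;-.205 .035 -.233 0 0 0;-.22 .037 -.25 0 0 0'
python3 -c "
from h import *
print(bot.get_obs()['q'],rel((.5475,-.0587,.10)))"
```

```text
time: 0.9
ee_pos: [0.3215, 0.2609, 0.2069]
tcp_rot: [-90.0, -0.0, 76.6]
wrist_force: [1.2, 0.5, 0.4]
opening: 0.0001
time: 1.7
ee_pos: [0.5136, -0.012, 0.1691]
tcp_rot: [-89.9, 0.0, 76.4]
wrist_force: [0.4, 1.1, 0.8]
opening: 0.0
[-1.32958937e+00 -7.81629229e-01 -3.95221921e+00  8.69062184e+01
 -1.44561654e-02  1.22389758e+01] [-0.03741052  0.06907632 -0.04402763]
```

```bash
python3 -m crank '-.017 .03 -.02 0 0 0;-.037 .06 -.044 0 0 0;-.037 .085 -.044 0 0 0;-.037 .1 -.044 0 0 0;-.037 .105 -.044 0 0 0;-.037 .108 -.044 0 0 0;-.037 .108 -.044 0 0 0;-.037 .108 -.044 0 0 0'
python3 -c "
from h import *
pic('side','side1');print(bot.get_obs()['wrist_force'],bot.get_obs()['ee_pos'])
im=cv2.imread('pics/side1.png')[300:400,280:400]
cv2.imwrite('pics/side1c.png',cv2.resize(im,None,fx=5,fy=5))"
```

```text
time: 2.5
ee_pos: [0.5476, -0.0555, 0.0636]
tcp_rot: [-90.1, -0.0, 76.6]
wrist_force: [-0.7, -0.0, -0.2]
opening: -0.0001
[-0.46913408  0.03011492  0.18971413] [ 0.54759924 -0.05557397  0.06356305]
```

View pics/side1c.png

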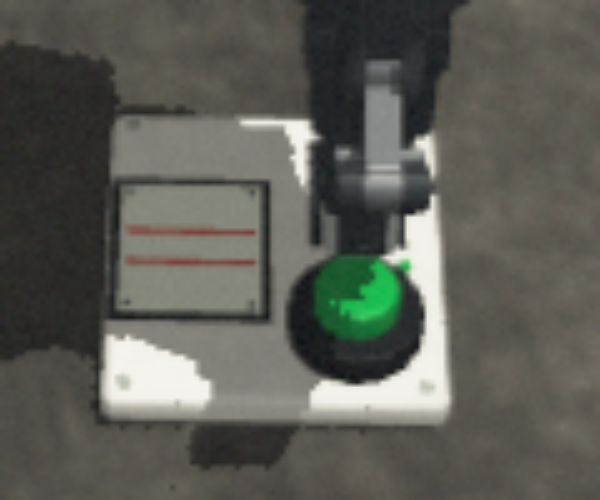

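```bash
python3 -m crank '-.003 .004 -.001 0 0 0;-.003 .008 -.001 0 0 0;-.003 .011 -.001 0 0 0;-.003 .013 -.001 0 0 0;-.003 .014 -.001 0 0 0;-.003 .014 -.001 0 0 0'
```

```text
time: 3.15
ee_pos: [0.5472, -0.0589, 0.0481]
tcp_rot: [-90.0, 0.0, 76.5]
wrist_force: [0.5, -0.8, 0.1]
opening: -0.0001
```

```bash
for i in 1 2 3 4; do python3 -m crank '0 .001 0 0 0 0;0 .002 0 0 0 0;0 .002 0 0 0 0' | grep -E 'pos|force'; done
```

```text
ee_pos: [0.5474, -0.0589, 0.0465]
wrist_force: [0.1, 0.0, 2.4]
ee_pos: [0.5474, -0.059, 0.0444]
wrist_force: [-1.0, -0.0, 2.8]
ee_pos: [0.5474, -0.0589, 0.0423]
wrist_force: [-0.0, 0.0, 4.3]
ee_pos: [0.5475, -0.0589, 0.0414]
wrist_force: [-3.7, 1.8, 12.2]
```

```bash
python3 -m crank '0 -.01 0 0 0 0;0 -.03 0 0 0 0;0 -.06 0 0 0 0;0 -.09 0 0 0 0;0 -.11 0 0 0 0;0 -.115 0 0 0 0;0 -.115 0 0 0 0' -.4 40
python3 -m crank '.02 0 .005 0 0 0;.06 0 .016 0 -.02 0;.1 0 .026 0 -.04 0;.14 0 .036 0 -.05 0;.18 0 .046 0 -.06 0;.22 0 .056 0 -.07 0;.255 0 .066 0 -.074 0;.27 0 .07 0 -.074 0'
python3 - <<'E'
from h import *
o=bot.get_obs();print(o['q'],o['opening'],rel((.5415,.2915,.12)))
pic('wrist','w1')
c=vision.get_calibration('wrist')
print(proj(c,(.5415,.2915,.045)))
E
```

```text
time: 5.05
ee_pos: [0.5475, -0.059, 0.1553]
tcp_rot: [-90.0, -0.0, 76.5]
wrist_force: [-0.1, 0.2, 0.5]
opening: 0.0599
time: 5.85
ee_pos: [0.5409, 0.2224, 0.153]
tcp_rot: [-89.9, 0.1, 80.9]
wrist_force: [0.1, -0.6, -0.5]
opening: 0.06
[2.23412599e+01 9.04057176e+00 4.67052152e+00 8.57890356e+01
 2.22109465e-02 3.14094964e+01] 0.06001488803774607 [0.06833141 0.03299671 0.0102566 ]
(np.float64(435.7350938753527), np.float64(228.01601581269824))
```

View pics/w1.png

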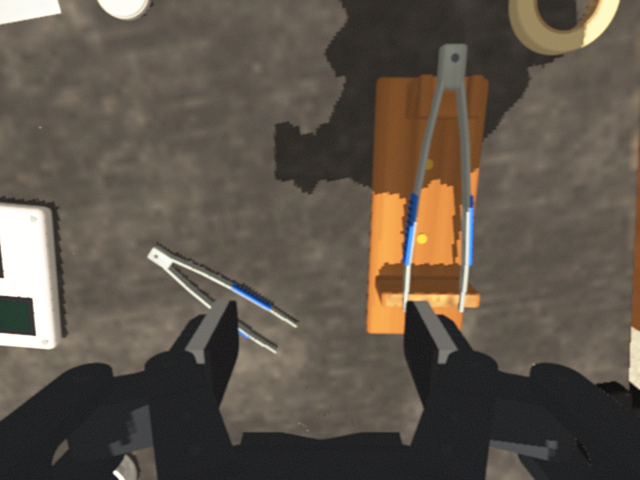

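```bash
python3 -m crank '.03 .01 .005 0 0 0;.06 .03 .01 0 0 0;.0695 .055 .01 0 0 0;.0695 .075 .01 0 0 0;.0695 .075 .01 0 0 0;.0695 .075 .01 0 0 0'
python3 - <<'E'
from h import *
o=bot.get_obs();print(o['opening'],rel((.5415,.292,.034)))
pic('wrist','w2')
c=vision.get_calibration('wrist')
print(proj(c,(.5415,.2915,.045)),[proj(c,np.array(o['ee_pos'])+(0,0,dz)) for dz in(.008,-.03)])
E
```

```text
time: 6.5
ee_pos: [0.5431, 0.2891, 0.0799]
tcp_rot: [-89.9, 0.1, 80.7]
wrist_force: [0.2, 0.3, -0.2]
opening: 0.0595
0.059524644869036976 [0.00264071 0.04590339 0.00199978]
(np.float64(324.9564428082761), np.float64(283.8862869529542)) [(np.float64(319.7459419007324), np.float64(336.0198141627028)), (np.float64(320.0383334705898), np.float64(292.5101489067809))]
```

View pics/w2.png

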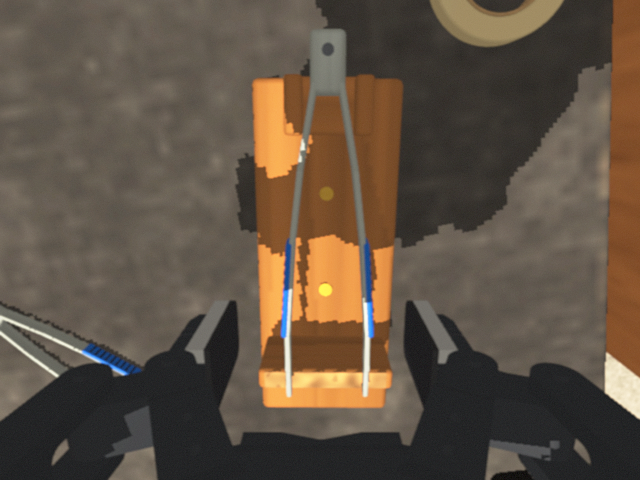

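```bash
python3 -m crank '.003 .015 .001 0 0 0;.003 .03 .001 0 0 0;.003 .04 .001 0 0 0;.003 .046 .001 0 0 0;.003 .046 .001 0 0 0;.003 .046 .001 0 0 0'; python3 -m crank '0 0 0 0 0 0;0 0 0 0 0 0;0 0 0 0 0 0;0 0 0 0 0 0;0 0 0 0 0 0;0 0 0 0 0 0;0 0 0 0 0 0;0 0 0 0 0 0' .435 40
```

```text
time: 7.15
ee_pos: [0.5428, 0.2933, 0.0344]
tcp_rot: [-90.0, -0.0, 80.8]
wrist_force: [-0.2, -0.7, 0.4]
opening: 0.0597
time: 7.95
ee_pos: [0.5438, 0.2938, 0.0359]
tcp_rot: [-90.1, -0.1, 80.8]
wrist_force: [0.5, 0.8, 5.4]
opening: 0.0242
```

```bash
python3 -m crank '0 -.003 0 0 0 0;0 -.008 0 0 0 0;0 -.014 0 0 0 0;0 -.02 0 0 0 0;0 -.028 0 0 0 0;0 -.035 0 0 0 0;0 -.04 0 0 0 0;0 -.04 0 0 0 0'
python3 - <<'E'
from h import *
pic('wrist','w3'); im=pic('side','s3')
a=cv2.imread('pics/w3.png');b=cv2.imread('pics/s3.png')[170:270,210:370]
a=cv2.resize(a[20:460,160:480],None,fx=1.3,fy=1.3); b=cv2.resize(b,None,fx=2.3,fy=2.3)
o=np.zeros((600,800,3),np.uint8);o[:a.shape[0],:a.shape[1]]=a;o[:b.shape[0],420:420+b.shape[1]]=b
cv2.imwrite('pics/c3.png',o);o=bot.get_obs();print(o['ee_pos'],o['opening'])
E
```

```text
time: 8.75
ee_pos: [0.5432, 0.2935, 0.0753]
tcp_rot: [-90.1, -0.1, 80.8]
wrist_force: [0.7, -0.9, 0.3]
opening: 0.0244
[0.54278885 0.29323615 0.07425656] 0.024155519538213384
```

View pics/c3.png

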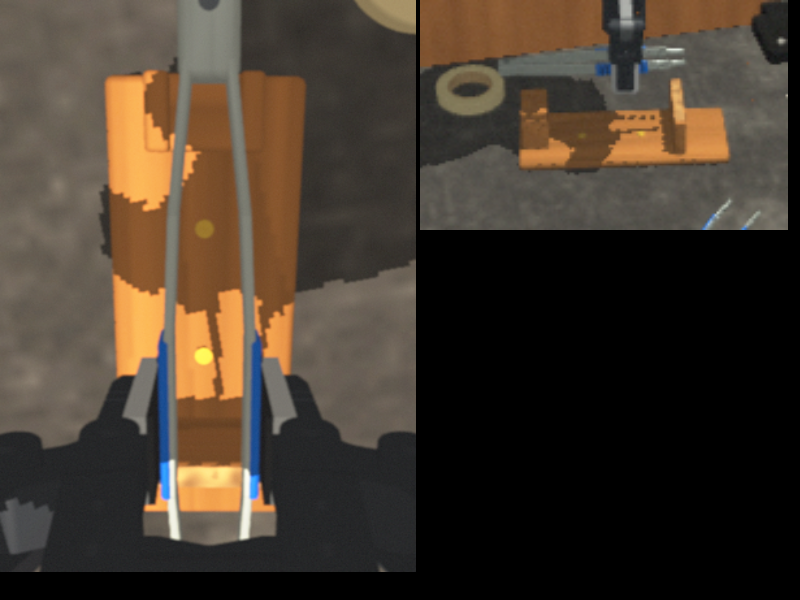

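```bash
python3 -m crank '0 -.01 0 0 0 0;-.01 -.03 0 0 0 0;-.03 -.045 0 0 .01 0;-.06 -.045 .005 0 .03 0;-.09 -.045 .01 0 .04 0;-.12 -.045 .014 0 .05 0;-.15 -.045 .018 0 .06 0;-.18 -.045 .022 0 .084 0'
python3 -c "
from h import *
o=bot.get_obs();print(o['q'],rel((.461,-.005,.08)))
c=vision.get_calibration('wrist');M=cv2.Rodrigues(c['rvec'])[0];print('cam',-M.T@c['tvec'])"
```

```text
time: 9.65
ee_pos: [0.4918, 0.118, 0.1198]
tcp_rot: [-90.0, -0.0, 76.0]
wrist_force: [0.6, 0.3, -0.8]
opening: 0.0243
[ 1.34979251e+01 -1.74364763e+00 -1.03364538e+01  8.13893423e+01
 -2.03446473e-03  2.75454021e+01] [-1.26819667e-01  3.97714827e-02 -1.91358183e-05]
cam [0.42676708 0.13447004 0.25218147]
```

```bash
python3 -m crank '-.02 0 0 0 0 0;-.045 .01 -.001 0 0 0;-.07 .02 -.002 0 0 0;-.09 .03 -.003 0 0 0;-.11 .037 -.003 0 0 0;-.12 .04 -.003 0 0 0;-.127 .04 -.003 0 0 0;-.127 .04 -.003 0 0 0'
python3 - <<'E'
from h import *
o=bot.get_obs();print(o['q'],o['ee_pos'],o['opening'])
pic('wrist','w4'); pic('side','s4')
a=cv2.imread('pics/w4.png')[200:480,220:420];b=cv2.imread('pics/s4.png')[270:400,230:390]
a=cv2.resize(a,None,fx=2,fy=2,interpolation=cv2.INTER_CUBIC); b=cv2.resize(b,None,fx=2.5,fy=2.5,interpolation=cv2.INTER_CUBIC)
o=np.zeros((600,800,3),np.uint8);o[:a.shape[0],:a.shape[1]]=a;o[:b.shape[0],400:400+b.shape[1]]=b
cv2.imwrite('pics/c4.png',o)
E
```

```text
time: 10.45
ee_pos: [0.4646, -0.0051, 0.0798]
tcp_rot: [-90.0, -0.0, 75.9]
wrist_force: [-0.3, -0.2, -1.2]
opening: 0.0243
[-6.36199672e-01 -6.79095591e+00 -1.95098385e+01  7.72456709e+01
  4.05458011e-03  1.34293693e+01] [ 0.46457246 -0.00513933  0.07984392] 0.02429089520713226
```

View pics/c4.png

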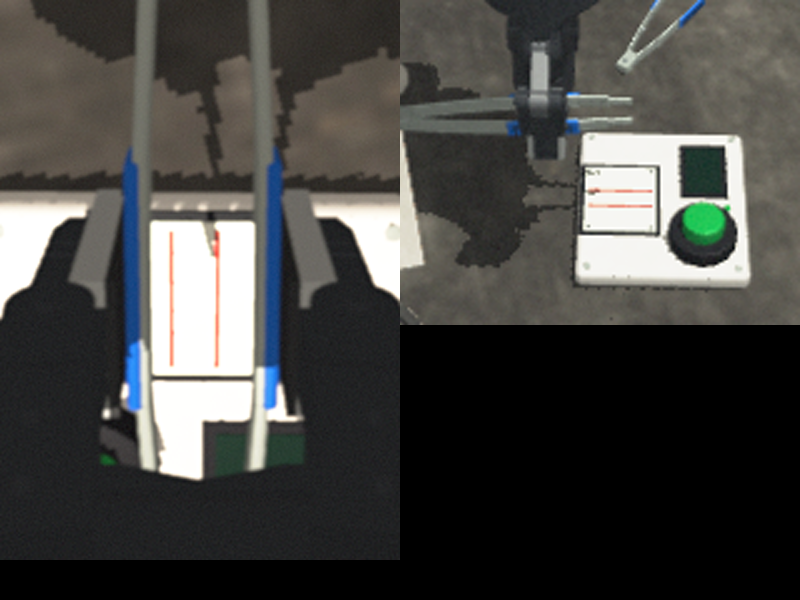

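```bash
python3 - <<'E'
from h import *
c=vision.get_calibration('wrist')
W=lambda x,y,z: ray(c,(220+x/2-.25,200+y/2-.25),z)
g=R.from_euler('z',-14,degrees=True).inv()
o=np.array([.5065,-.0175,0])
for z in(.089,.094):
  for n,p in dict(tl=(247,462),tr=(158,462),gl0=(276,160),gl1=(276,407),gr0=(131,150),gr1=(128,407)).items():
    print(z,n,(g.apply(W(*p,z)-o)*1000).round(1))
for p in((172,232),(172,366),(217,232),(218,366)): print('line',(g.apply(W(*p,.016)-o)*1000).round(1))
print('tcp',g.apply(bot.get_obs()['ee_pos']-o)*1000)
s=vision.get_calibration('side')
for z in(.085,.089,.094):
  for n,p in dict(tl=(632,100),tr=(632,120)).items(): print('side',z,n,(g.apply(ray(s,(230+(p[0]-400)/2.5-.3,270+p[1]/2.5-.3),z)-o)*1000).round(1))
for p in((588,190),(652,191),(588,205),(653,206)): print('sline',(g.apply(ray(s,(230+(p[0]-400)/2.5-.3,270+p[1]/2.5-.3),.016)-o)*1000).round(1))
a=cv2.imread('pics/w4.png')[360:450,270:370];b=cv2.imread('pics/s4.png')[295:330,270:330]
a=cv2.resize(a,None,fx=5,fy=5,interpolation=cv2.INTER_CUBIC); b=cv2.resize(b,None,fx=5,fy=5,interpolation=cv2.INTER_NEAREST)
k=np.zeros((450,800,3),np.uint8);k[:,:500]=a;k[:175,500:]=b;cv2.imwrite('pics/c5.png',k)
E
```

```text
0.089 tl [-8.7 10.5 89. ]
0.089 tr [-8.7 -5.1 89. ]
0.089 gl0 [-64.8  14.2  89. ]
0.089 gl1 [-19.9  15.3  89. ]
0.089 gr0 [-66.4  -8.4  89. ]
0.089 gr1 [-19.9 -10.   89. ]
0.094 tl [-12.9  10.1  94. ]
0.094 tr [-12.9  -4.8  94. ]
0.094 gl0 [-66.6  13.7  94. ]
0.094 gl1 [-23.6  14.8  94. ]
0.094 gr0 [-68.2  -8.   94. ]
0.094 gr1 [-23.6  -9.5  94. ]
line [-18.   -5.1  16. ]
line [21.2 -5.5 16. ]
line [-18.    6.4  16. ]
line [21.2  6.8 16. ]
tcp [-43.60516265   2.58434229  79.82779198]
side 0.085 tl [ 5.3 20.  85. ]
side 0.085 tr [ 5.3  3.8 85. ]
side 0.089 tl [ 5.2 16.2 89. ]
side 0.089 tr [ 5.3  0.1 89. ]
side 0.094 tl [ 5.2 11.5 94. ]
side 0.094 tr [ 5.2 -4.5 94. ]
sline [-21.1   8.   16. ]
sline [18.9  8.  16. ]
sline [-20.8  -4.   16. ]
sline [19.4 -4.  16. ]
```

View pics/c5.png

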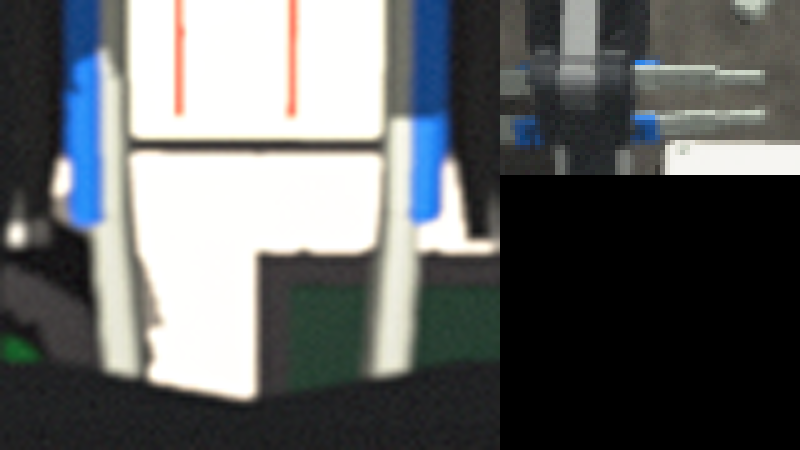

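```bash
python3 -m crank '-.001 .006 0 0 0 0;-.002 .014 0 0 0 0;-.002 .024 0 0 0 0;-.002 .034 0 0 0 0;-.002 .041 0 0 0 0;-.002 .045 0 0 0 0;-.002 .047 0 0 0 0;-.002 .047 0 0 0 0' .45
python3 -m crank '0 0 0 0 0 0;0 0 0 0 0 0;0 0 0 0 0 0;0 0 0 0 0 0;0 0 0 0 0 0'
python3 - <<'E'
from h import *
o=bot.get_obs();print(o['ee_pos'],o['opening'])
pic('wrist','w6'); pic('side','s6'); pic('top','t6')
f=lambda n,r,c,k:cv2.resize(cv2.imread(f'pics/{n}.png')[r[0]:r[1],c[0]:c[1]],None,fx=k,fy=k,interpolation=cv2.INTER_CUBIC)
a=f('w6',(260,450),(260,380),3); b=f('s6',(300,370),(270,350),5);c=f('t6',(215,285),(390,450),3)
k=np.zeros((600,800,3),np.uint8)
k[:570,:360]=a;k[:350,400:800]=b;k[370:580,400:580]=c;cv2.imwrite('pics/c6.png',k)
E
```

```text
time: 11.35
ee_pos: [0.4639, -0.0068, 0.0322]
tcp_rot: [-90.0, 0.0, 76.0]
wrist_force: [0.8, 0.2, -0.9]
opening: 0.0232
time: 11.85
ee_pos: [0.4639, -0.0068, 0.0324]
tcp_rot: [-90.0, -0.0, 76.0]
wrist_force: [0.4, 0.1, -1.0]
opening: 0.0235
[ 0.46393748 -0.00677731  0.03236839] 0.02350839809983777
```

View pics/c6.png

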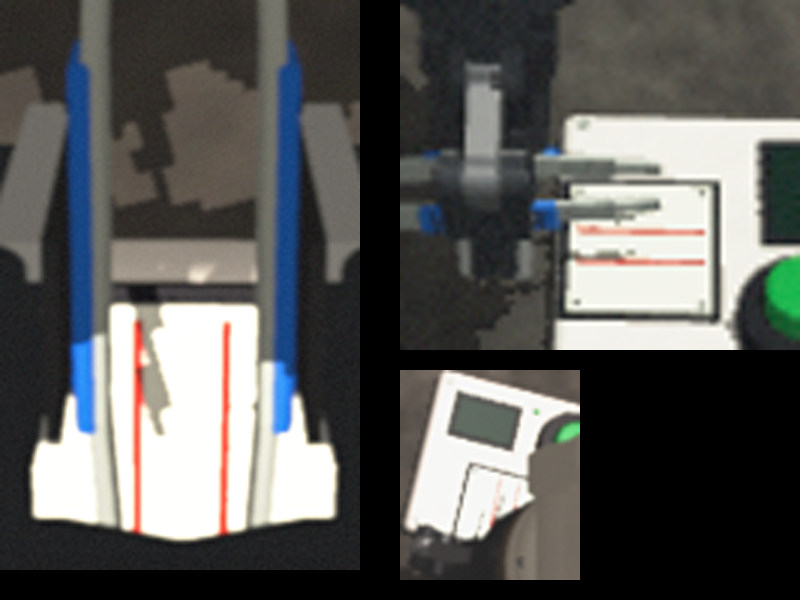

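```bash
python3 -c "
from h import *
o=bot.get_obs();print(o['opening'],abs(o['qd']).max());print(bot.job_done())"
```

```text
0.023875612426485008 0.17216538734981035
the job is handed in; nothing more can be done
None
```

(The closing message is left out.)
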